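# Re-zero a bench burr mill and set its gap

## Task

Set the gap of the small burr mill on the bench: push the lever of its adjustment ring round clockwise (seen from above) until the two burrs touch and the ring stops, then push it back exactly three clicks. Finally press the black lock plunger beside the ring fully down so that the setting stays, and do not disturb the jar, tape measure and wrench lying round the mill.

Things in the scene. Friction and masses are not known exactly. Their poses are not given: they have to be found in the camera images.
- mill: burr mill fixed to a plywood board 190 x 190 x 18 mm. Origin: centre of the board's underside, on the ring's upright axis. Dark ring of 77 mm diameter, top 90 mm up; brass-capped spindle in its middle, up to 104 mm high. Angles counter-clockwise from the mill's x axis: lock plunger at 20 degrees, detent roller guide (to 90 mm from the axis, 70 mm high) at 320 degrees. Cannot move.
- adjust_ring (a joint): ring angle, rad: 0 where the burrs touch and it stops dead, growing counter-clockwise from above (opening, 3.02 at most). Sprung detents every 20 degrees (0.349), the first at 0: n clicks off touch is n x 0.349. Pushed past halfway it snaps into the next detent and stays there. Starts 5 to 8 clicks open. A click takes about 3 to 5 N at the lever; the upper burr rises 1 mm.
- lever_knob (a point): centre of the black ball (20 mm) on the end of the ring's lever: a level steel bar of 10 mm diameter, straight out from the ring to the ball 115 mm from the axis, 80 mm above the bench, with only the 18 mm board below its outer part. It points to 100 degrees in the mill's frame when the burrs touch, and sweeps round the robot's side of the mill as the ring opens.
- lock_cap (a point): centre of the top of the lock plunger's black cap (24 mm diameter), 68 mm from the ring's axis, 106 mm above the bench when up, 94 mm fully down. Pressed straight down, its tongue drops between two studs of the ring and locks it; it fits only while the ring rests in a detent.
- lock_plunger (a joint): travel of the lock plunger in m: 0 up (ring free, as at the start), 0.012 fully down. Stiff, about 3 N, no spring: it stays where it is left.
- glass_jar_nuts: glass jar of nuts with a tin lid, 75 mm diameter, 90 mm high, origin under its centre; leave alone
- tape_measure: tape measure, 37 x 85 x 61 mm high, origin under its centre; leave alone
- wrench_small: small open-ended wrench lying flat, 24 x 162 x 5 mm, origin under its centre, long side along its y; leave alone

How it is judged:
On the way, in this order (a step that is already met when the one before it is completed fails the run):
1. the ring is turned clockwise until the burrs touch (value of joint adjust_ring below 0.06 rad), for 0.1 s.
2. the ring is backed off three clicks and rests in that detent, with the lock still up (value of joint adjust_ring between 0.927 and 1.167 rad and value of joint lock_plunger below 0.003 m), for 0.3 s.
At the end, for the whole second after the job is handed in: the ring stands three clicks (1.047 rad, within 0.12) open from touch, and the lock plunger is down at least 9.5 of its 12 mm (value of joint adjust_ring between 0.927 and 1.167 rad and value of joint lock_plunger above 0.0095 m).
It fails at once if the jar, tape measure or wrench is pushed more than 30 mm (distance of any of glass_jar_nuts, tape_measure, wrench_small from where it was at the start of the episode above 0.03 m).
It fails at once if the jar is tipped over (angle between glass_jar_nuts's own z axis and vertical above 0.5 rad).
It also fails if it takes over 72 s, if anything falls off the work surface, if the arm or the gripper's body presses on something with over 40 N, if the wrist force passes 120 N, or if a joint passes its speed limit or range.

## Robot

A 7-joint arm with a two-finger parallel gripper is mounted at the origin on a cart in front of the work surface, level with it; the furniture and walls round the work are solid. World frame = base frame: x ahead of the robot, y to its left, z up, the work surface at z = 0. Lengths are in m, angles in rad, forces in N, time in s.
With the tool pointing down it reaches from about 0.425 to 0.875 m from the base axis. Payload 4.7 kg.
Tool frame: the origin (TCP) lies between the finger pads; the fingertips stand 22 mm ahead of it and the grasp point (between the pads) lies 3 mm ahead of it; z points along the fingers, y is the line along which they close (so a half turn about z gives the same grasp; the last joint's range is limited). The gripper opens to 87 mm and grips with 3 to 60 N. Pads are 19 mm wide; open, the fingers measure 117 mm over their backs; the gripper's body (75 mm by 190 mm) begins 51 mm behind the grasp point.
Start: joints at [1.344, 0.321, -0.07, 1.45, 0.023, 1.371, -0.057], TCP at [0.155, -0.631, 0.245] pointing down, gripper open.
Joint ranges: [-2.86, 2.86], [-0.3, 2.09], [-1.38, 1.24], [0.06, 2.45], [-1.56, 4.7], [0.09, 2.05], [-2.69, 2.69]. Speed limits (rad/s): [2.57, 2.57, 3.14, 3.14, 3.14, 3.14, 3.14].

## Interface

Orientations are given as a rotation vector (axis times angle).
In Python, from bench import ctrl gives the robot as it stands. The module is installed in compiled form; this text tells all that it offers.
- The arm moves only by the tool send_rows, never from a script. Its argument "motion" is a list of rows, each an object with "claw": the opening, from -1 (shut) to 1 (fully open); "slide": the shift along the tool's x, y, z in mm, a list of three; "delta_rot": the turn, a rotation vector about the tool's x, y, z in rad, a list of three. In form: [{"claw": claw, "slide": [x, y, z], "delta_rot": [ax, ay, az]}, ...]. A call has 1 to 5 rows; each row is the pose to reach, as a shift and turn from the pose commanded when the call began, along the tool's axes at that moment; what a row does not reach only later rows make up. A row lasts 1/10 s, in which the tool goes at most 50 mm and 8.59 degrees, less where a joint would pass 70% of its speed; a pose out of reach is approached as far as the arm can. A call with a gripper value outside its range is refused whole. The fingers move at their own pace and stop on an object; "grip_force" is the grip in N (left out, the last holds). Time passes only in rows, so rows that repeat a pose let the fingers close. It gives the time, the measured TCP pose, the force, the opening and the grip force at its end, in the units of the state.
- ctrl.get_state(): the state, without advancing time (a new reading comes with each control period).
- ctrl.get_image(name): name is "scene" or "top" or "wrist"; returns a dict with "color" (384x512x3 uint8, blue, green, red), "fx", "fy", "cx", "cy" (pixels), "pose" (4x4, takes a point from camera to world coordinates). Camera axes: x right, y down, z forward; pixel columns grow to the right and rows downward; lengths in m; the calibration is good to about 2 mm. The wrist camera is an equidistant fisheye: a pixel r from the principal point sees the ray r / f radians off the axis. A picture is of the moment at which its call begins. There is no depth.
- ctrl.close_job(): hands the job in; it is judged then, once.
The state is a dict: "time": time; "joint_positions": joint angles; "qd": joint speeds; "joint_torque": joint torques, N m; "position": TCP position; "tool_rot": TCP orientation; "ft_force": force on the tool from outside, world axes, zero at the start; "torque": the same for the moment, N m; "grip_width": opening from 0.0 (shut) to 1.0 (fully open); "grip_force": force on a finger pad.
Only numpy, scipy, OpenCV 4.12 (cv2) and the standard library are available. Lean on these libraries where they do the work, as an engineer would, in place of code of your own. Each camera call takes 0.05 s, during which the arm holds its last target. There are 200 camera calls.

## Working session

There is one attempt and no reset: what is moved stays moved. The work goes in short steps, Python scripts to look and compute and a tool call to move; the robot and the scene stay as the last step left them, time stands still between calls to the robot, and variables do not carry over. Pictures are saved under pics/ and viewed, at most 10 in all, crops included, and the job is handed in when it is done.

Besides the shell and the picture viewer there is one more tool, called after ">>>" as name([rows], argument=value, ...), one row to a line, values as JSON. send_rows: Moves the arm, as the interface text tells. Its arguments: {"type":"object","properties":{"motion":{"type":"array","items":{"type":"object","properties":{"claw":{"type":"number"},"slide":{"type":"array","items":{"type":"number"}},"delta_rot":{"type":"array","items":{"type":"number"}}}}},"grip_force":{"type":"number"}},"required":["motion"]}

```bash
mkdir -p pics
cat > h.py <<'E'
import numpy as np, cv2
from bench import ctrl
from scipy.spatial.transform import Rotation as R
def ray(im,u,v,fish=False):
    x=(u-im["cx"])/im["fx"]; y=(v-im["cy"])/im["fy"]
    if fish:
        r=np.hypot(x,y); d=np.array([x/r*np.sin(r),y/r*np.sin(r),np.cos(r)]) if r>0 else np.array([0,0,1.])
    else: d=np.array([x,y,1.])
    P=np.array(im["pose"]); d=P[:3,:3]@d
    return P[:3,3],d/np.linalg.norm(d)
def onz(im,u,v,z,fish=False):
    o,d=ray(im,u,v,fish); return o+d*(z-o[2])/d[2]
def tri(*rs):
    A=sum(np.eye(3)-np.outer(d,d) for o,d in rs); b=sum((np.eye(3)-np.outer(d,d))@o for o,d in rs)
    return np.linalg.solve(A,b)
E
python3 - <<'E'
from h import *
a=ctrl.get_image("scene");b=ctrl.get_image("top")
for n,i in(("scene",a),("top",b)):
    cv2.imwrite(f"pics/{n}0.png",i["color"]); print(n,i["fx"],i["cx"],i["cy"],np.round(i["pose"],3).tolist())
s=ctrl.get_state();print({k:np.round(v,3).tolist() for k,v in s.items()})
E
```

```text
scene 364.89859294487087 253.7786197012961 198.9049816252 [[0.649, -0.545, 0.531, 0.148], [-0.761, -0.448, 0.47, -0.265], [-0.019, -0.709, -0.705, 0.698], [0.0, 0.0, 0.0, 1.0]]
top 462.00156988583893 248.19865789220844 195.95530900611453 [[0.023, -0.981, 0.191, 0.403], [-1.0, -0.022, 0.007, 0.135], [-0.003, -0.191, -0.982, 1.182], [0.0, 0.0, 0.0, 1.0]]
{'time': 0.1, 'joint_positions': [1.344, 0.322, -0.07, 1.452, 0.023, 1.371, -0.057], 'qd': [-0.002, -0.002, -0.001, -0.002, -0.001, -0.0, -0.003], 'joint_torque': [-0.001, -49.257, -0.406, -31.34, -0.064, 0.039, 0.0], 'position': [0.155, -0.631, 0.244], 'tool_rot': [-3.117, -0.377, 0.0], 'ft_force': [-0.084, -0.684, 0.872], 'torque': [0.016, 0.028, -0.04], 'grip_force': 0.0, 'grip_width': 1.0}
```

View pics/scene0.png

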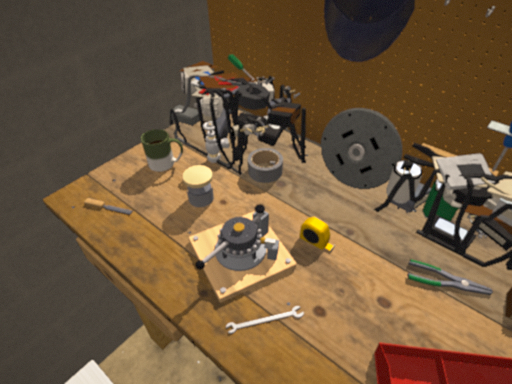

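View pics/top0.png

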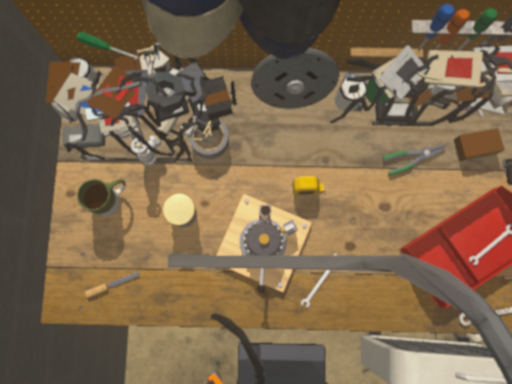

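The scene view shows the mill at about (240,235), with the lever ball at (200,265), the jar at (199,185), the tape at (316,233) and the wrench at (265,320). In the top view the spindle is at (264,239), the lock cap probably at (265,211), and a grey overhead bar crosses the lever. I'll zoom in.

Run:
```python
from h import *
a=cv2.imread("pics/scene0.png")[180:310,170:340];b=cv2.imread("pics/top0.png")[175:315,195:345]
o=np.hstack([cv2.resize(a,(400,306),interpolation=2),cv2.resize(b,(328,306),interpolation=2)])
cv2.imwrite("pics/z0.png",o)
b=ctrl.get_image("top");a=ctrl.get_image("scene")
# brass cap
for n,i,(u,v) in(("t",b,(264,239)),("s",a,(240,228))):
    c=i["color"]; h=cv2.cvtColor(c,cv2.COLOR_BGR2HSV)
    print(n,h[v,u],onz(i,u,v,.104))
    m=((h[...,0]>10)&(h[...,0]<28)&(h[...,1]>150)&(h[...,2]>120)).astype(np.uint8)
    mm=np.zeros_like(m); mm[v-10:v+10,u-10:u+10]=m[v-10:v+10,u-10:u+10]
    ys,xs=np.nonzero(mm); print(xs.mean(),ys.mean(),len(xs))
print("ball scene", onz(a,200,265,.08),"cap top",onz(b,265,211,.106))
```

```text
t [ 20 170 204] [0.51125182 0.1039086  0.104     ]
263.66101694915255 238.71186440677965 59
s [ 20 195 222] [0.50893321 0.09640658 0.104     ]
238.4142857142857 226.7 70
ball scene [0.39796105 0.10767284 0.08      ] cap top [0.57716044 0.10269511 0.106     ]
```

View pics/z0.png

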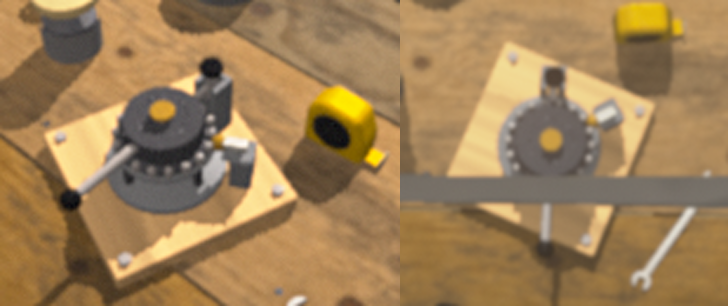

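The lever ball is at scene (200,265) and top (261,288), the cap at scene (260,209) and top (265,209), and the detent guide lies to the right. Next I'll triangulate them.

Run:
```python
from h import *
b=ctrl.get_image("top");a=ctrl.get_image("scene")
def dark(i,u,v,r=8,t=60):
    g=i["color"].max(2).astype(int); w=g[v-r:v+r+1,u-r:u+r+1]
    n,l,s,c=cv2.connectedComponentsWithStats((w<t).astype(np.uint8)); 
    k=1+np.argmax(s[1:,4]); print("  ",s[k],c[k]+[u-r,v-r]); return c[k]+[u-r,v-r]
def cap(i,u,v): return dark(i,u,v)
sp=tri(ray(a,238.4,226.7),ray(b,263.7,238.7));print("spindle",sp)
ba=dark(a,200,265);bb=dark(b,261,288)
k=tri(ray(a,*ba),ray(b,*bb));print("ball",k, k-sp, np.hypot(*(k-sp)[:2]),np.degrees(np.arctan2(*(k-sp)[1::-1])))
ca=dark(a,260,209,7);cb=dark(b,265,208,7)
c=tri(ray(a,*ca),ray(b,*cb));print("cap",c,c-sp,np.hypot(*(c-sp)[:2]),np.degrees(np.arctan2(*(c-sp)[1::-1])))
for i,lo,n in((a,(190,199,25),'jar'),(b,(179,209,25),'jar')): pass
print("jar top",onz(b,179,209,.09),"jar scene",onz(a,198,176,.09),"tape",onz(b,305,185,.061),"wrench ends",onz(b,305,303,.005),onz(b,335,256,.005))
```

```text
spindle [0.51241673 0.10448879 0.09916594]
   [ 3  4  9  9 58] [199.18965517 264.89655172]Traceback (most recent call last):
  File "<stdin>", line 9, in <module>
  File "<stdin>", line 6, in dark
    return _wrapfunc(a, 'argmax', axis=axis, out=out, **kwds)
    return bound(*args, **kwds)
ValueError: attempt to get argmax of an empty sequence
```

Run:
```python
from h import *
b=ctrl.get_image("top");a=ctrl.get_image("scene")
def dark(i,u,v,r=8,t=60):
    g=i["color"].max(2).astype(int); w=g[v-r:v+r+1,u-r:u+r+1]
    n,l,s,c=cv2.connectedComponentsWithStats((w<t).astype(np.uint8)); 
    k=1+np.argmax(s[1:,4]); print("  ",s[k],c[k]+[u-r,v-r]); return c[k]+[u-r,v-r]
sp=tri(ray(a,238.4,226.7),ray(b,263.7,238.7))
ba=dark(a,200,265);bb=dark(b,261,288,8,95)
def rep(n,k): print(n,k, k-sp, np.hypot(*(k-sp)[:2]),np.degrees(np.arctan2(*(k-sp)[1::-1])))
rep("ball",tri(ray(a,*ba),ray(b,*bb)))
ca=dark(a,260,209,7);cb=dark(b,265,210,7,95)
rep("cap",tri(ray(a,*ca),ray(b,*cb)))
rep("cap scene z.103",onz(a,*ca,.103)); rep("ball z.08",onz(a,*ba,.08))
print(b["color"][200:222:1,265].tolist())
print("jar top",onz(b,179,209,.09),"jar scene",onz(a,198,176,.09),"tape",onz(b,305,185,.061),"wrench ends",onz(b,305,303,.005),onz(b,335,256,.005))
```

```text
[ 3  4  9  9 58] [199.22413793 264.82758621]
   [  3   5  14  12 122] [263.         290.72131148]
ball [0.39307286 0.10362817 0.08953871] [-0.11934387 -0.00086062 -0.00962723] 0.11934697327070101 -179.58683305810155
   [ 3  3  8  8 54] [259.5        208.62962963]
   [ 4  4  7  7 44] [265.04545455 209.93181818]
cap [0.58061729 0.1023101  0.10187709] [ 0.06820056 -0.00217869  0.00271115] 0.06823535124555791 -1.829708867519823
cap scene z.103 [0.58005384 0.10145136 0.103     ] [ 0.06763711 -0.00303743  0.00383406] 0.06770527690506405 -2.5712955701946107
ball z.08 [0.39723906 0.10920169 0.08      ] [-0.11517766  0.0047129  -0.01916594] 0.1152740452109859 177.6568474613719
[[93, 135, 171], [96, 140, 176], [110, 160, 199], [128, 182, 221], [130, 179, 215], [109, 142, 169], [75, 93, 112], [57, 70, 85], [55, 67, 82], [55, 67, 83], [55, 67, 82], [56, 69, 83], [56, 68, 82], [59, 71, 85], [72, 85, 99], [95, 109, 125], [111, 126, 143], [113, 130, 146], [114, 128, 142], [113, 123, 135], [105, 113, 125], [92, 101, 112]]
jar top [0.5799617  0.30830586 0.09      ] jar scene [0.57816013 0.30277715 0.09      ] tape [0.65200099 0.00310279 0.061     ] wrench ends [ 0.36446258 -0.0033488   0.005     ] [ 0.48218549 -0.07927446  0.005     ]
```

Cap bearing is about −2°, so the mill yaw is about −22°. The lever bears about 178°, which makes it 5 clicks open. Next is a helper that works out the moves.

```bash
cat >> h.py <<'E'
AX=np.array([.512,.1035]); 
def go(x,y,z,psi,n=None):
    "delta from present pose to TCP (x,y,z), tool down, tool x at yaw psi deg"
    s=ctrl.get_state(); R0=R.from_rotvec(s["tool_rot"]); p=np.array(s["position"])
    Rt=R.from_euler("z",psi,degrees=True)*R.from_rotvec([np.pi,0,0])
    print("to",[round(v,3) for v in(x,y,z)],psi,"slide",np.round(1e3*R0.inv().apply(np.array([x,y,z])-p),0).tolist(),"rot",np.round((R0.inv()*Rt).as_rotvec(),3).tolist())
def lev(phi,r=.08,z=.08):
    a=np.radians(phi); go(AX[0]+r*np.cos(a),AX[1]+r*np.sin(a),z,phi)
E
python3 - <<'E'
from h import *
go(.32,-.47,.245,40)
E
```

```text
to [0.32, -0.47, 0.245] 40 slide [199.0, -117.0, -1.0] rot [-0.0, 0.0, -0.457]
```

>>> send_rows([
  {"claw": 0,"slide": [40,-24,0],"delta_rot": [0,0,-0.09]},
  {"claw": 0,"slide": [80,-47,0],"delta_rot": [0,0,-0.18]},
  {"claw": 0,"slide": [120,-70,0],"delta_rot": [0,0,-0.27]},
  {"claw": 0,"slide": [160,-94,0],"delta_rot": [0,0,-0.36]},
  {"claw": 0,"slide": [199,-117,0],"delta_rot": [0,0,-0.457]},
])

```text
time: 0.9
position: [0.3216, -0.4686, 0.2448]
tool_rot: [2.949, 1.08, 0.0]
ft_force: [1.0, -0.7, 0.0]
grip_width: 0.637
grip_force: 0.0
```

Run:
```python
from h import *
go(.46,-.29,.245,75)
```

```text
to [0.46, -0.29, 0.245] 75 slide [221.0, -47.0, -0.0] rot [0.001, 0.0, -0.607]
```

>>> send_rows([
  {"claw": -0.2,"slide": [44,-10,0],"delta_rot": [0,0,-0.12]},
  {"claw": -0.2,"slide": [88,-19,0],"delta_rot": [0,0,-0.24]},
  {"claw": -0.2,"slide": [132,-28,0],"delta_rot": [0,0,-0.36]},
  {"claw": -0.2,"slide": [177,-38,0],"delta_rot": [0,0,-0.48]},
  {"claw": -0.2,"slide": [221,-47,0],"delta_rot": [0,0,-0.607]},
])

```text
time: 1.4
position: [0.4604, -0.2905, 0.2449]
tool_rot: [2.491, 1.913, -0.0]
ft_force: [0.8, 0.1, -0.7]
grip_width: 0.398
grip_force: 0.0
```

Run:
```python
from h import *
go(.46,-.06,.22,115)
```

```text
to [0.46, -0.06, 0.22] 115 slide [223.0, -60.0, 25.0] rot [0.0, 0.001, -0.697]
```

>>> send_rows([
  {"claw": -0.2,"slide": [45,-12,5],"delta_rot": [0,0,-0.14]},
  {"claw": -0.2,"slide": [90,-24,10],"delta_rot": [0,0,-0.28]},
  {"claw": -0.2,"slide": [134,-36,15],"delta_rot": [0,0,-0.42]},
  {"claw": -0.2,"slide": [178,-48,20],"delta_rot": [0,0,-0.56]},
  {"claw": -0.2,"slide": [223,-60,25],"delta_rot": [0,0,-0.697]},
])

```text
time: 1.9
position: [0.46, -0.0596, 0.2196]
tool_rot: [1.687, 2.649, -0.001]
ft_force: [-0.5, 0.1, 0.4]
grip_width: 0.398
grip_force: 0.0
```

Run:
```python
from h import *
go(.432,.106,.2,155)
```

```text
to [0.432, 0.106, 0.2] 155 slide [162.0, 45.0, 19.0] rot [-0.0, 0.001, -0.698]
```

>>> send_rows([
  {"claw": -0.2,"slide": [32,9,4],"delta_rot": [0,0,-0.14]},
  {"claw": -0.2,"slide": [64,18,8],"delta_rot": [0,0,-0.28]},
  {"claw": -0.2,"slide": [97,27,12],"delta_rot": [0,0,-0.42]},
  {"claw": -0.2,"slide": [130,36,16],"delta_rot": [0,0,-0.56]},
  {"claw": -0.2,"slide": [162,45,19],"delta_rot": [0,0,-0.698]},
])

```text
time: 2.4
position: [0.433, 0.1061, 0.2006]
tool_rot: [0.679, 3.066, -0.001]
ft_force: [1.4, 0.4, 0.2]
grip_width: 0.396
grip_force: 0.0
```

Run:
```python
from h import *
go(.432,.106,.16,178)
i=ctrl.get_image("wrist");cv2.imwrite("pics/w1.png",i["color"]);print(i["fx"],i["cx"],i["cy"],np.round(i["pose"],3).tolist())
```

```text
to [0.432, 0.106, 0.16] 178 slide [1.0, -0.0, 41.0] rot [-0.001, 0.001, -0.401]
297.3186396354542 264.1100963955497 194.07094030223644 [[0.423, 0.874, 0.239, 0.367], [0.906, -0.409, -0.11, 0.137], [0.001, 0.263, -0.965, 0.341], [0.0, 0.0, 0.0, 1.0]]
```

View pics/w1.png

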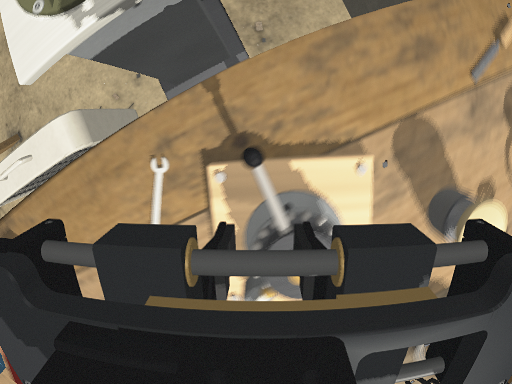

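The wrist view shows the ball at (254,157), with the lever running to the ring at (285,225) between the fingers. I'll check the ball's position from this view.

Run:
```python
from h import *
i=ctrl.get_image("wrist");k=onz(i,254,157,.08,True);a=ctrl.get_image("scene")
t=tri(ray(i,254,157,True),ray(a,199.3,265.2))
for p in(k,t):
  d=p[:2]-AX;print(p,np.hypot(*d),np.degrees(np.arctan2(d[1],d[0])))
```

```text
[0.39565964 0.12009964 0.08      ] 0.11751862895668748 171.87974790492854
[0.39981528 0.11782158 0.06576966] 0.11309517813939282 172.72493309831745
```

>>> send_rows([
  {"claw": -0.2,"slide": [0,0,13],"delta_rot": [0,0,-0.13]},
  {"claw": -0.2,"slide": [1,0,27],"delta_rot": [0,0,-0.27]},
  {"claw": -0.2,"slide": [1,0,41],"delta_rot": [0,0,-0.4]},
  {"claw": -0.2,"slide": [1,0,41],"delta_rot": [0,0,-0.4]},
])

```text
time: 2.95
position: [0.4315, 0.1036, 0.1581]
tool_rot: [-0.069, -3.138, 0.001]
ft_force: [-0.2, 0.5, 0.1]
grip_width: 0.401
grip_force: 0.0
```

Run:
```python
from h import *
lev(178)
print(ctrl.get_state()["joint_positions"])
```

```text
to [np.float64(0.432), np.float64(0.106), 0.08] 178 slide [-1.0, 3.0, 78.0] rot [-0.001, -0.003, -0.009]
[ 0.56281815 -0.0342855  -0.83232141  2.02115555 -0.02817002  1.1469387
  1.26920337]
```

Run:
```python
from h import *
i=ctrl.get_image("wrist");cv2.imwrite("pics/w2.png",cv2.resize(i["color"][80:320,120:440],(800,600)))
s=ctrl.get_state();print(s["position"],np.abs(s["qd"]).max())
```

```text
[0.43219789 0.10405708 0.15908598] 0.027528996651305985
```

View pics/w2.png

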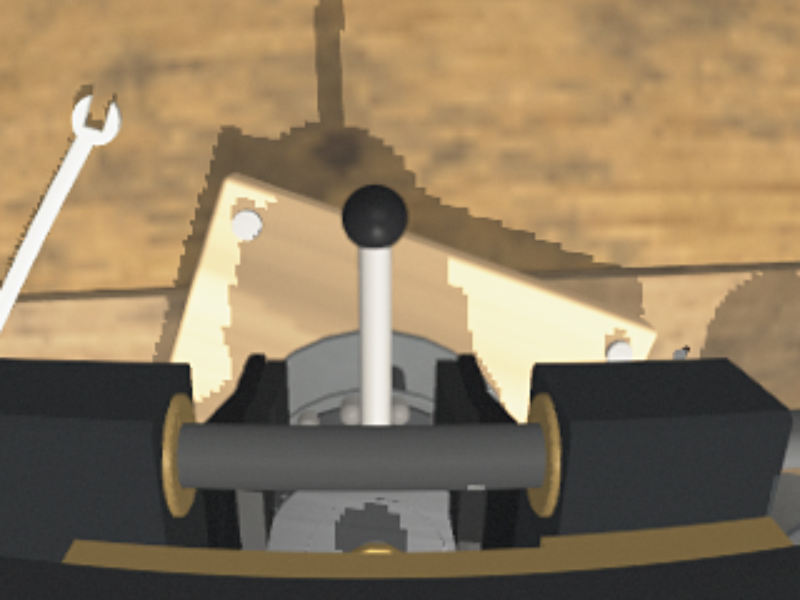

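The ball is at (375,215) in the crop and the lever hangs straight between the fingers, so the cage is aligned. Descending.

>>> send_rows([
  {"claw": -0.2,"slide": [0,2,26],"delta_rot": [0,0,0]},
  {"claw": -0.2,"slide": [0,2,52],"delta_rot": [0,0,0]},
  {"claw": -0.2,"slide": [0,2,78],"delta_rot": [0,0,0]},
  {"claw": -0.5,"slide": [0,2,78],"delta_rot": [0,0,0]},
  {"claw": -0.5,"slide": [0,2,78],"delta_rot": [0,0,0]},
])

```text
time: 3.5
position: [0.4332, 0.107, 0.0824]
tool_rot: [0.069, 3.141, 0.0]
ft_force: [0.7, 0.5, 0.7]
grip_width: 0.299
grip_force: 0.0
```

Run:
```python
from h import *
for p in(170,162,154,146,138):lev(p)
print(ctrl.get_state()["ft_force"])
```

```text
to [np.float64(0.433), np.float64(0.117), 0.08] 170 slide [0.0, 10.0, 2.0] rot [0.0, 0.0, 0.13]
to [np.float64(0.436), np.float64(0.128), 0.08] 162 slide [-2.0, 21.0, 2.0] rot [0.0, 0.0, 0.27]
to [np.float64(0.44), np.float64(0.139), 0.08] 154 slide [-6.0, 32.0, 2.0] rot [0.0, 0.0, 0.41]
to [np.float64(0.446), np.float64(0.148), 0.08] 146 slide [-11.0, 42.0, 2.0] rot [0.0, 0.0, 0.549]
to [np.float64(0.453), np.float64(0.157), 0.08] 138 slide [-17.0, 51.0, 2.0] rot [0.0, 0.0, 0.689]
[0.70665966 0.47145182 0.7285733 ]
```

>>> send_rows([
  {"claw": -0.5,"slide": [0,10,1],"delta_rot": [0,0,0.13]},
  {"claw": -0.5,"slide": [-2,21,1],"delta_rot": [0,0,0.27]},
  {"claw": -0.5,"slide": [-6,32,1],"delta_rot": [0,0,0.41]},
  {"claw": -0.5,"slide": [-11,42,1],"delta_rot": [0,0,0.55]},
  {"claw": -0.5,"slide": [-17,51,1],"delta_rot": [0,0,0.69]},
])

```text
time: 4.0
position: [0.4534, 0.1573, 0.0827]
tool_rot: [1.135, 2.926, 0.001]
ft_force: [-0.1, -0.6, -0.3]
grip_width: 0.254
grip_force: 0.0
```

Run:
```python
from h import *
for p in(130,122,114,106,98):lev(p)
print(ctrl.get_state()["ft_force"])
```

```text
to [np.float64(0.461), np.float64(0.165), 0.08] 130 slide [-0.0, 10.0, 3.0] rot [0.002, 0.003, 0.133]
to [np.float64(0.47), np.float64(0.171), 0.08] 122 slide [-2.0, 21.0, 3.0] rot [0.002, 0.003, 0.272]
to [np.float64(0.479), np.float64(0.177), 0.08] 114 slide [-6.0, 32.0, 3.0] rot [0.002, 0.003, 0.412]
to [np.float64(0.49), np.float64(0.18), 0.08] 106 slide [-11.0, 42.0, 3.0] rot [0.002, 0.002, 0.552]
to [np.float64(0.501), np.float64(0.183), 0.08] 98 slide [-18.0, 51.0, 3.0] rot [0.002, 0.002, 0.691]
[-0.12729082 -0.55946351 -0.27671605]
```

>>> send_rows([
  {"claw": -0.5,"slide": [0,10,1],"delta_rot": [0,0,0.13]},
  {"claw": -0.5,"slide": [-2,21,1],"delta_rot": [0,0,0.27]},
  {"claw": -0.5,"slide": [-6,32,2],"delta_rot": [0,0,0.41]},
  {"claw": -0.5,"slide": [-11,42,2],"delta_rot": [0,0,0.55]},
  {"claw": -0.5,"slide": [-18,51,2],"delta_rot": [0,0,0.69]},
])

```text
time: 4.5
position: [0.5006, 0.1836, 0.0807]
tool_rot: [2.058, 2.372, 0.002]
ft_force: [-0.1, 0.9, -0.3]
grip_width: 0.249
grip_force: 0.0
```

Run:
```python
from h import *
for p in(92,86,82,78,76):lev(p)
print(ctrl.get_state()["ft_force"])
```

```text
to [np.float64(0.509), np.float64(0.183), 0.08] 92 slide [-1.0, 9.0, 1.0] rot [0.002, 0.0, 0.107]
to [np.float64(0.518), np.float64(0.183), 0.08] 86 slide [-3.0, 17.0, 1.0] rot [0.002, 0.0, 0.211]
to [np.float64(0.523), np.float64(0.183), 0.08] 82 slide [-4.0, 22.0, 1.0] rot [0.002, -0.0, 0.281]
to [np.float64(0.529), np.float64(0.182), 0.08] 78 slide [-6.0, 28.0, 1.0] rot [0.002, -0.0, 0.351]
to [np.float64(0.531), np.float64(0.181), 0.08] 76 slide [-7.0, 30.0, 1.0] rot [0.002, -0.0, 0.386]
[-0.06295501  0.85892882 -0.29753802]
```

>>> send_rows([
  {"claw": -0.5,"slide": [-1,9,0],"delta_rot": [0,0,0.11]},
  {"claw": -0.5,"slide": [-3,17,0],"delta_rot": [0,0,0.21]},
  {"claw": -0.5,"slide": [-4,22,1],"delta_rot": [0,0,0.28]},
  {"claw": -0.5,"slide": [-6,28,1],"delta_rot": [0,0,0.35]},
  {"claw": -0.5,"slide": [-6,28,1],"delta_rot": [0,0,0.35]},
])

```text
time: 5.0
position: [0.5301, 0.1813, 0.0799]
tool_rot: [2.434, 1.983, 0.005]
ft_force: [0.2, -0.7, 0.7]
grip_width: 0.254
grip_force: 0.0
```

Run:
```python
from h import *
for p in(76,74,72,70):lev(p)
print(ctrl.get_state()["ft_force"])
```

```text
to [np.float64(0.531), np.float64(0.181), 0.08] 76 slide [0.0, 1.0, -0.0] rot [0.004, -0.001, 0.04]
to [np.float64(0.534), np.float64(0.18), 0.08] 74 slide [-0.0, 4.0, -0.0] rot [0.004, -0.002, 0.075]
to [np.float64(0.537), np.float64(0.18), 0.08] 72 slide [-0.0, 7.0, -0.0] rot [0.004, -0.002, 0.11]
to [np.float64(0.539), np.float64(0.179), 0.08] 70 slide [-1.0, 10.0, -0.0] rot [0.004, -0.002, 0.145]
[ 0.24096293 -0.74168709  0.71857561]
```

>>> send_rows([
  {"claw": -0.5,"slide": [0,2,0],"delta_rot": [0,0,0.02]},
  {"claw": -0.5,"slide": [0,4,0],"delta_rot": [0,0,0.04]},
  {"claw": -0.5,"slide": [0,5,0],"delta_rot": [0,0,0.06]},
  {"claw": -0.5,"slide": [0,6,0],"delta_rot": [0,0,0.07]},
  {"claw": -0.5,"slide": [0,6,0],"delta_rot": [0,0,0.07]},
])

```text
time: 5.5
position: [0.5337, 0.1803, 0.0775]
tool_rot: [2.501, 1.901, -0.0]
ft_force: [-1.1, 0.5, -0.4]
grip_width: 0.247
grip_force: 0.0
```

>>> send_rows([
  {"claw": -0.5,"slide": [0,1,0],"delta_rot": [0,0,0]},
  {"claw": -0.5,"slide": [0,2,0],"delta_rot": [0,0,0]},
  {"claw": -0.5,"slide": [0,3,0],"delta_rot": [0,0,0]},
  {"claw": -0.5,"slide": [0,3,0],"delta_rot": [0,0,0]},
])

```text
time: 5.9
position: [0.5352, 0.18, 0.0772]
tool_rot: [-2.499, -1.901, 0.004]
ft_force: [-5.7, 1.1, 2.3]
grip_width: 0.253
grip_force: 2.4
```

Run:
```python
from h import *
i=ctrl.get_image("wrist");cv2.imwrite("pics/w3.png",i["color"])
a=ctrl.get_image("scene");cv2.imwrite("pics/s3.png",np.hstack([a["color"][110:310,120:340],i["color"][60:260,150:400]]))
```

```text
(no output)
```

View pics/s3.png

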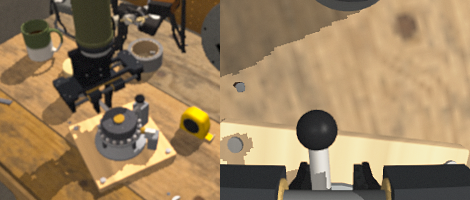

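The ball is at wrist pixel (246,190), and the left finger bears on the bar with 6 N. I'll check the lever bearing, then push harder to prove the stop.

Run:
```python
from h import *
i=ctrl.get_image("wrist")
d=onz(i,246,190,.08,True)[:2]-AX;print(d,np.hypot(*d),np.degrees(np.arctan2(d[1],d[0])))
```

```text
[0.02376867 0.11495637] 0.11738788793592078 78.31799242020581
```

>>> send_rows([
  {"claw": -0.5,"slide": [0,1,0],"delta_rot": [0,0,0]},
  {"claw": -0.5,"slide": [0,2,0],"delta_rot": [0,0,0]},
  {"claw": -0.5,"slide": [0,3,0],"delta_rot": [0,0,0]},
  {"claw": -0.5,"slide": [0,3,0],"delta_rot": [0,0,0]},
])

```text
time: 6.45
position: [0.5355, 0.1799, 0.0768]
tool_rot: [-2.496, -1.901, 0.01]
ft_force: [-10.6, 0.8, 5.7]
grip_width: 0.253
grip_force: 5.2
```

The force rises with no movement, so this is the hard stop, with the lever at 78.3°. Now backing off three clicks to 138°.

>>> send_rows([
  {"claw": -0.5,"slide": [0,-4,-1],"delta_rot": [0,0,0]},
  {"claw": -0.5,"slide": [0,-8,-1],"delta_rot": [0,0,0]},
  {"claw": -0.5,"slide": [0,-8,-1],"delta_rot": [0,0,0]},
])

```text
time: 6.75
position: [0.5322, 0.1808, 0.0788]
tool_rot: [2.5, 1.9, 0.002]
ft_force: [-0.3, 0.0, -0.1]
grip_width: 0.249
grip_force: 0.0
```

Run:
```python
from h import *
for p in(84,91,98,105,112):lev(p)
print(ctrl.get_state()["ft_force"])
```

```text
to [np.float64(0.52), np.float64(0.183), 0.08] 84 slide [-1.0, -12.0, -1.0] rot [0.002, -0.0, -0.166]
to [np.float64(0.511), np.float64(0.183), 0.08] 91 slide [-3.0, -21.0, -1.0] rot [0.002, -0.0, -0.288]
to [np.float64(0.501), np.float64(0.183), 0.08] 98 slide [-7.0, -31.0, -1.0] rot [0.002, -0.0, -0.411]
to [np.float64(0.491), np.float64(0.181), 0.08] 105 slide [-11.0, -39.0, -1.0] rot [0.002, 0.0, -0.533]
to [np.float64(0.482), np.float64(0.178), 0.08] 112 slide [-16.0, -47.0, -1.0] rot [0.002, 0.0, -0.655]
[-0.29355201  0.01996582 -0.11573319]
```

>>> send_rows([
  {"claw": -0.5,"slide": [-1,-12,-1],"delta_rot": [0,0,-0.14]},
  {"claw": -0.5,"slide": [-3,-21,-1],"delta_rot": [0,0,-0.28]},
  {"claw": -0.5,"slide": [-7,-31,-1],"delta_rot": [0,0,-0.41]},
  {"claw": -0.5,"slide": [-11,-39,-1],"delta_rot": [0,0,-0.53]},
  {"claw": -0.5,"slide": [-16,-47,-1],"delta_rot": [0,0,-0.655]},
])

```text
time: 7.25
position: [0.4839, 0.1776, 0.08]
tool_rot: [1.749, 2.606, 0.004]
ft_force: [1.7, -0.5, 0.2]
grip_width: 0.251
grip_force: 0.7
```

Run:
```python
from h import *
for p in(118,124,129,134,138):lev(p)
print(ctrl.get_state()["ft_force"])
```

```text
to [np.float64(0.474), np.float64(0.174), 0.08] 118 slide [0.0, -10.0, 0.0] rot [0.004, 0.001, -0.1]
to [np.float64(0.467), np.float64(0.17), 0.08] 124 slide [-1.0, -18.0, -0.0] rot [0.004, 0.002, -0.205]
to [np.float64(0.462), np.float64(0.166), 0.08] 129 slide [-3.0, -25.0, -0.0] rot [0.004, 0.002, -0.292]
to [np.float64(0.456), np.float64(0.161), 0.08] 134 slide [-5.0, -32.0, -0.0] rot [0.004, 0.002, -0.38]
to [np.float64(0.453), np.float64(0.157), 0.08] 138 slide [-7.0, -37.0, -0.0] rot [0.004, 0.002, -0.45]
[ 1.70801871 -0.52285647  0.20262707]
```

>>> send_rows([
  {"claw": -0.5,"slide": [0,-9,0],"delta_rot": [0,0,-0.1]},
  {"claw": -0.5,"slide": [-1,-17,0],"delta_rot": [0,0,-0.2]},
  {"claw": -0.5,"slide": [-3,-24,0],"delta_rot": [0,0,-0.29]},
  {"claw": -0.5,"slide": [-5,-31,0],"delta_rot": [0,0,-0.38]},
  {"claw": -0.5,"slide": [-7,-36,0],"delta_rot": [0,0,-0.45]},
])

```text
time: 7.75
position: [0.452, 0.1575, 0.0798]
tool_rot: [1.127, 2.931, 0.001]
ft_force: [0.1, 0.5, -0.3]
grip_width: 0.252
grip_force: 0.0
```

>>> send_rows([
  {"claw": -0.5,"slide": [0,0,0],"delta_rot": [0,0,0]},
  {"claw": -0.5,"slide": [0,0,0],"delta_rot": [0,0,0]},
])

```text
time: 7.95
position: [0.4522, 0.1579, 0.0798]
tool_rot: [1.134, 2.928, 0.001]
ft_force: [0.3, -0.8, -1.1]
grip_width: 0.247
grip_force: 0.0
```

Run:
```python
from h import *
lev(138)
i=ctrl.get_image("wrist")
g=i["color"].max(2); w=g[100:215,180:340]
n,l,s,c=cv2.connectedComponentsWithStats((w<60).astype(np.uint8))
for k in range(1,n):
    if s[k,4]>80:
        u=c[k]+[180,100]; d=onz(i,*u,.08,True)[:2]-AX; print(s[k],u,np.hypot(*d),np.degrees(np.arctan2(d[1],d[0])))
a=ctrl.get_image("scene");cv2.imwrite("pics/s4.png",np.hstack([cv2.resize(a["color"][170:310,140:340],(400,280)),cv2.resize(i["color"][90:230,160:360],(400,280))]))
```

```text
to [np.float64(0.453), np.float64(0.157), 0.08] 138 slide [-1.0, -0.0, -0.0] rot [0.001, 0.001, -0.006]
[  67   73   39   39 1190] [266.25042017 192.10168067] 0.11667299245266365 136.9840126627488
```

View pics/s4.png

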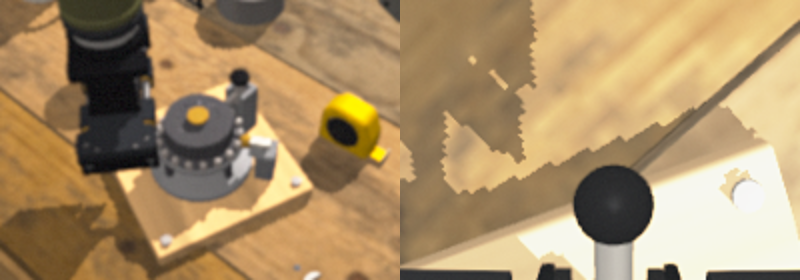

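The lever now bears 137.0°, 58.7° from touch, so it is three clicks open. It hangs free in the cage. I'll lift, close, and go over the lock cap.

>>> send_rows([
  {"claw": -0.5,"slide": [0,0,-30],"delta_rot": [0,0,0]},
  {"claw": -0.5,"slide": [0,0,-65],"delta_rot": [0,0,0]},
  {"claw": -0.5,"slide": [0,0,-100],"delta_rot": [0,0,0]},
  {"claw": -1,"slide": [0,0,-110],"delta_rot": [0,0,0]},
  {"claw": -1,"slide": [0,0,-110],"delta_rot": [0,0,0]},
])

```text
time: 8.55
position: [0.4527, 0.1585, 0.1911]
tool_rot: [1.131, 2.927, 0.002]
ft_force: [0.4, 0.2, -0.8]
grip_width: 0.145
grip_force: 0.0
```

Run:
```python
from h import *
go(.580,.102,.17,104)
```

```text
to [0.58, 0.102, 0.17] 104 slide [-132.0, 44.0, 22.0] rot [0.003, 0.002, 0.589]
```

>>> send_rows([
  {"claw": -1,"slide": [-30,10,0],"delta_rot": [0,0,0.12]},
  {"claw": -1,"slide": [-62,20,5],"delta_rot": [0,0,0.25]},
  {"claw": -1,"slide": [-95,32,10],"delta_rot": [0,0,0.38]},
  {"claw": -1,"slide": [-132,44,20],"delta_rot": [0,0,0.5]},
  {"claw": -1,"slide": [-132,44,22],"delta_rot": [0,0,0.59]},
])

```text
time: 9.05
position: [0.581, 0.0975, 0.1626]
tool_rot: [-1.945, -2.462, 0.005]
ft_force: [-1.3, 0.1, -0.2]
grip_width: 0.004
grip_force: 0.0
```

>>> send_rows([
  {"claw": -1,"slide": [0,0,0],"delta_rot": [0,0,0]},
  {"claw": -1,"slide": [0,0,0],"delta_rot": [0,0,0]},
])

```text
time: 9.25
position: [0.5775, 0.1028, 0.166]
tool_rot: [-1.929, -2.477, 0.002]
ft_force: [0.2, -0.1, -0.2]
grip_width: 0.006
grip_force: 0.0
```

Run:
```python
from h import *
go(.580,.102,.132,104)
i=ctrl.get_image("wrist");a=ctrl.get_image("scene");b=ctrl.get_image("top")
cv2.imwrite("pics/s5.png",np.hstack([cv2.resize(a["color"][150:290,180:340],(400,350)),cv2.resize(b["color"][160:300,180:340],(400,350))]))
def dark(i,u,v,r,t):
    w=i["color"].max(2)[v-r:v+r+1,u-r:u+r+1];n,l,s,c=cv2.connectedComponentsWithStats((w<t).astype(np.uint8))
    for k in range(1,n):
        if s[k,4]>20:
            p=c[k]+[u-r,v-r];d=onz(b,*p,.08)[:2]-AX;print(s[k],p,np.hypot(*d),np.degrees(np.arctan2(d[1],d[0])))
P=np.linalg.inv(b["pose"])@np.r_[AX[0]+.115*np.cos(np.radians(138)),AX[1]+.115*np.sin(np.radians(138)),.08,1]
u=int(b["fx"]*P[0]/P[2]+b["cx"]);v=int(b["fy"]*P[1]/P[2]+b["cy"]);print(u,v);dark(b,u,v,9,80)
```

```text
to [0.58, 0.102, 0.132] 104 slide [-1.0, 2.0, 34.0] rot [-0.003, -0.001, 0.003]
230 275
[ 6  6  7  6 30] [229.7        274.86666667] 0.1157468868525862 136.9624355021309
```

View pics/s5.png

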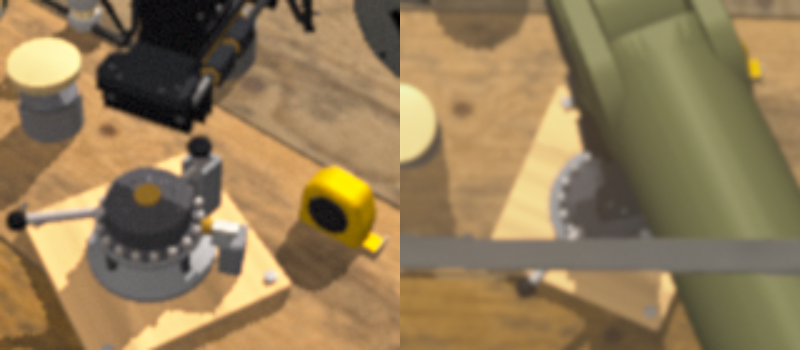

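The lever rests at 137° (top-view ball at (230,275)) and the cap is directly below the tool. Pressing down.

>>> send_rows([
  {"claw": -1,"slide": [-1,2,15],"delta_rot": [0,0,0]},
  {"claw": -1,"slide": [-1,2,30],"delta_rot": [0,0,0]},
  {"claw": -1,"slide": [-1,2,36],"delta_rot": [0,0,0]},
  {"claw": -1,"slide": [-1,2,38],"delta_rot": [0,0,0]},
  {"claw": -1,"slide": [-1,2,38],"delta_rot": [0,0,0]},
])

```text
time: 9.9
position: [0.5806, 0.1015, 0.129]
tool_rot: [-1.934, -2.475, 0.001]
ft_force: [0.5, 0.1, -0.1]
grip_width: 0.006
grip_force: 0.0
```

>>> send_rows([
  {"claw": -1,"slide": [0,0,4],"delta_rot": [0,0,0]},
  {"claw": -1,"slide": [0,0,8],"delta_rot": [0,0,0]},
  {"claw": -1,"slide": [0,0,10],"delta_rot": [0,0,0]},
  {"claw": -1,"slide": [0,0,10],"delta_rot": [0,0,0]},
])

```text
time: 10.3
position: [0.5812, 0.1016, 0.1195]
tool_rot: [1.934, 2.475, 0.001]
ft_force: [-0.0, -0.2, -0.5]
grip_width: 0.01
grip_force: 0.1
```

>>> send_rows([
  {"claw": -1,"slide": [0,0,2],"delta_rot": [0,0,0]},
  {"claw": -1,"slide": [0,0,4],"delta_rot": [0,0,0]},
  {"claw": -1,"slide": [0,0,5],"delta_rot": [0,0,0]},
  {"claw": -1,"slide": [0,0,6],"delta_rot": [0,0,0]},
  {"claw": -1,"slide": [0,0,6],"delta_rot": [0,0,0]},
])

```text
time: 10.8
position: [0.5815, 0.1017, 0.1161]
tool_rot: [1.933, 2.474, 0.0]
ft_force: [-4.4, -1.8, 16.5]
grip_width: 0.006
grip_force: 8.1
```

The tool stopped at tip height 94 mm with 16 N, so the plunger is fully down. I'll lift and verify.

>>> send_rows([
  {"claw": -1,"slide": [0,0,-20],"delta_rot": [0,0,0]},
  {"claw": -1,"slide": [0,0,-50],"delta_rot": [0,0,0]},
  {"claw": -1,"slide": [0,0,-90],"delta_rot": [0,0,0]},
  {"claw": -1,"slide": [0,0,-120],"delta_rot": [0,0,0]},
  {"claw": -1,"slide": [0,0,-120],"delta_rot": [0,0,0]},
])

```text
time: 11.3
position: [0.583, 0.1022, 0.2379]
tool_rot: [1.931, 2.471, 0.008]
ft_force: [-0.1, -0.0, 0.7]
grip_width: 0.006
grip_force: 0.0
```

Run:
```python
from h import *
a=ctrl.get_image("scene");b=ctrl.get_image("top")
cv2.imwrite("pics/s6.png",np.hstack([cv2.resize(a["color"][150:290,180:340],(400,350)),cv2.resize(b["color"][160:300,180:340],(400,350))]))
w=a["color"].max(2)[195:225,245:275];n,l,s,c=cv2.connectedComponentsWithStats((w<60).astype(np.uint8))
for k in range(1,n):
    if s[k,4]>15:print(s[k],c[k]+[245,195])
P=np.linalg.inv(a["pose"])
for z in(.103,.091):
    q=P@np.r_[.5805,.1015,z,1];print(z,a["fx"]*q[0]/q[2]+a["cx"],a["fy"]*q[1]/q[2]+a["cy"])
```

```text
[10 14  9  8 55] [259.27272727 212.61818182]
0.103 259.6103929169316 208.5087917620111
0.091 259.65088970448943 212.15048789940457
```

View pics/s6.png

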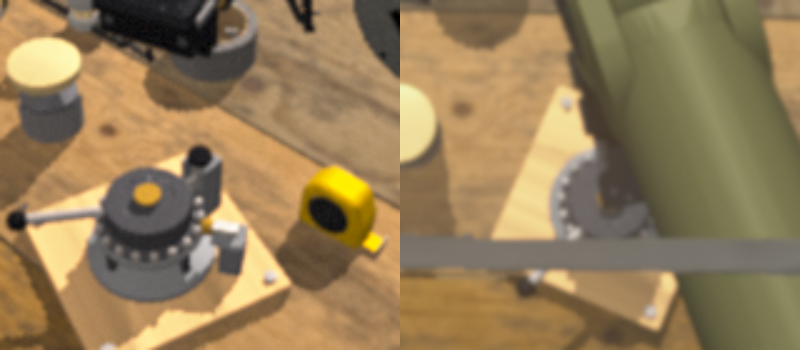

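The cap has dropped to scene row 212.6, against 212.2 predicted for fully down. The lever is unmoved, and the jar and tape are where they were. Handing in.

```bash
python3 -c "
from bench import ctrl
print(ctrl.close_job())"
```

```text
the job is handed in; nothing more can be done
None
```

The job is handed in (no verdict was returned): I turned the ring to the stop, backed it off three clicks (lever measured 58.7° from touch), and pressed the lock plunger fully down; the jar and tape measure look unmoved, and nothing came near the wrench, though it was outside the final check picture.

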